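# Fetch the rear setting ring from a crowded pin and seat it on the gauge stand

### The arm

A 6-joint arm with a two-finger parallel gripper is mounted at the origin on a cart in front of the work surface, level with it; the furniture and walls round the work are solid. World frame = base frame: x ahead of the robot, y to its left, z up, the work surface at z = 0. Lengths are in m, angles in degrees, forces in N, time in s.
With the tool pointing down it reaches from about 0.25 to 0.775 m from the base axis. Payload 4 kg.
Tool frame: the origin (TCP) lies at the very end of the fingers, on their centre line; the grasp point (between the pads) lies 19 mm behind it; z points along the fingers, y is the direction in which the jaws open and shut (so a half turn about z gives the same grasp; the last joint's range is limited). The gripper opens to 94 mm and grips with 3 to 60 N. Pads are 16 mm wide; open, the fingers measure 119 mm over their backs; the gripper's body (75 mm by 177 mm) begins 78 mm behind the grasp point.
Start: joints at [70.239, 4.996, 78.535, -0, 96.463, -5.907], TCP at [0.132, 0.534, 0.206] pointing down, gripper open.
Joint ranges: [-177.83, 177.83], [-43.37, 116.18], [15.69, 146.23], [-61.86, 241.86], [9.47, 152.12], [-147.06, 147.06]. Speed limits (degrees/s): [159.86, 159.86, 180, 180, 180, 180].

### API

Orientations are given as a 3x3 rotation matrix whose columns are the frame's x, y, z axes.
In Python, from cell import bot, jaws, solve_ik, viewer gives the robot as it stands. Calls block until the motion is done:
- bot.movep(position, orientation): joint-space move of the TCP to a pose.
- bot.move_l(position, attitude=None, rate=0.15): straight line of the TCP; attitude=None keeps the orientation; rate is the mean speed in m/s.
- bot.move_j(angles): joint-space move.
- jaws.grip(opening): finger opening in m; the grip force is fixed at half the most; returns when the fingers have stopped.
- bot.hold(seconds).
- solve_ik(position, orientation): joint angles nearest the present ones, or None.
- viewer.get_image(name): name is "side" or "top" or "wrist"; returns (picture, depth): 480x640x3 uint8, blue, green, red; 480x640 float32, m along the optical axis (not along the pixel's ray), 0 where there is no reading.
- viewer.camera_params(name): a dict with "camera_matrix" (3x3 intrinsics, pixels), "distortion" ([k1, k2, p1, p2, k3] as OpenCV has them; the pictures are not rectified), "rvec" (rotation vector, rad) and "tvec" (3), from world to camera coordinates, as OpenCV has them. Camera axes: x right, y down, z forward; pixel columns grow to the right and rows downward; lengths in m; the calibration is good to about 2 mm. A picture is of the moment at which its call begins: read the wrist's pose just before it. camera_params takes no time and is no camera call; for the wrist camera it gives the pose at the moment of the call.
A pose or a line that the arm cannot do raises bot.IKError and nothing moves.
- bot.hand_in(): hands the job in, once; it reports no verdict.
Readings, each from a call of its own:
- bot.current_clock(): time.
- bot.current_joint_pos(): joint angles.
- bot.current_qvel(): joint speeds.
- bot.current_joint_efforts(): joint torques, N m.
- bot.current_eef_pos(): TCP position.
- bot.current_tcp_rot(): TCP orientation.
- bot.current_contact_force(): force on the tool from outside, world axes, zero at the start.
- bot.current_moment(): the same for the moment, N m.
- bot.current_opening(): finger opening in m.
Only numpy, scipy, OpenCV 4.12 (cv2) and the standard library are available. Lean on these libraries where they do the work, as an engineer would, in place of code of your own. Each camera call takes 0.05 s, during which the arm holds its last target.

### The job

Three steel setting rings hang on one leaning pin and the smallest, at the very back, is wanted for a measurement. Move the two front rings to the spare leaning pin, fully home against its flange or against each other, while the small ring stays on its own pin; then take the small ring and lower it gently over the upright spindle of the gauge stand until it lies flat on the collar, and let go. Do not press or drop it hard onto the gauge stand, and leave the caliper, V-block and micrometer where they are.

Things in the scene. Friction and masses are not known exactly. Their poses are not given: they have to be found in the camera images.
- crowded_stand: Fixed stand: base 110 x 85 x 10 mm, bent bar, flange (45 mm across, 8 thick) and on its face a straight steel pin, 24 mm thick, 76 long, last 8 tapered. Origin on the bench, z up. The pin leans 35 degrees from vertical to the stand's own -x (about to the robot), along (-0.574, 0, 0.819), and leaves the flange face at (0, 0, 85) mm. At the start it holds, from the flange out: small, middle, large ring.
- spare_stand: Fixed stand: base 110 x 85 x 10 mm, bent bar, flange (45 mm across, 8 thick) and on its face a straight steel pin, 24 mm thick, 76 long, last 8 tapered. Origin on the bench, z up. The pin leans 35 degrees from vertical to the stand's own -x (about to the robot), along (-0.574, 0, 0.819), and leaves the flange face at (0, 0, 85) mm. Its pin is empty at the start.
- crowded_stand_seat (a point): Point on the axis of the crowded pin, 10 mm out from the flange face.
- spare_stand_seat (a point): Point on the axis of the spare pin, 10 mm out from the flange face. Hung rings have their lower face centres 0 and 20 mm out from the flange.
- gauge_stand: Fixed: round base 90 mm across, 12 high; upright spindle, 28 mm thick, top 90 mm above the bench, last 6 mm tapered to 16. A dark collar, 44 mm across, 12 thick, is clamped on the spindle; its top is 32 to 56 mm above the bench, differs each time and is not measured: feel for it. It stays put under gentle loads. Origin: on the bench, on the spindle's axis; z up.
- spindle_top (a point): Centre of the upper end of the gauge stand's spindle, 90 mm above the bench.
- small_ring: Plain steel ring, outer diameter 54 mm, bore 32, 20 mm thick with three 1.5 mm feet below, about 0.2 kg. Origin: centre of its lower face; z along its axis (at the start up the pin). Hangs rearmost, against the flange of the crowded pin. Hanging, its centre lies 4 mm off the pin's axis, downslope: along (-0.819, 0, -0.574) in the stand's frame.
- middle_ring: Plain steel ring, outer diameter 60 mm, bore 32, 20 mm thick with three 1.5 mm feet below, about 0.25 kg. Origin: centre of its lower face; z along its axis (at the start up the pin). Hangs on top of the small one. Hanging, its centre lies 4 mm off the pin's axis, downslope: along (-0.819, 0, -0.574) in the stand's frame.
- large_ring: Plain steel ring, outer diameter 66 mm, bore 32, 20 mm thick with three 1.5 mm feet below, about 0.3 kg. Origin: centre of its lower face; z along its axis (at the start up the pin). Hangs foremost, on top of the middle one. Hanging, its centre lies 4 mm off the pin's axis, downslope: along (-0.819, 0, -0.574) in the stand's frame.
- caliper: Vernier caliper lying flat behind the work, 77 x 225 x 10 mm; bystander. Origin at the centre of its underside.
- v_block: Steel V-block, 45 x 44 x 36 mm, behind the work; bystander. Origin at the centre of its underside.
- micrometer: Micrometer lying flat behind the work, 42 x 140 x 16 mm; bystander. Origin at the centre of its underside.

How it is judged (in metres and radians):
On the way:
1. the large and the middle ring hang home on the spare pin while the small ring is still on the crowded pin (distance between each of large_ring, middle_ring and spare_stand_seat below 0.025 m and angle between large_ring's own z axis and vertical between 0.4 and 0.85 rad and angle between middle_ring's own z axis and vertical between 0.4 and 0.85 rad and distance between small_ring and crowded_stand_seat below 0.025 m and angle between small_ring's own z axis and vertical between 0.4 and 0.85 rad), for 0.2 s.
At the end, for the whole second after the job is handed in: Large and middle ring hang home on the spare pin, either order (lower face centre within 25 mm of the seat point, leaning 23 to 49 degrees); the small ring lies flat (4.5 degrees) on the collar round the spindle, axis within 6 mm, underside under 62 mm above the bench; all at rest (distance between each of large_ring, middle_ring and spare_stand_seat below 0.025 m and angle between large_ring's own z axis and vertical between 0.4 and 0.85 rad and angle between middle_ring's own z axis and vertical between 0.4 and 0.85 rad and horizontal distance between small_ring and spindle_top below 0.006 m and z of small_ring in the frame of gauge_stand below 0.062 m and angle between small_ring's own z axis and vertical below 0.08 rad and contact force between small_ring and gauge_stand above 0.3 N and linear speed of each of small_ring, middle_ring, large_ring below 0.02 m/s); the robot touches nothing.
It fails at once if the small ring is pressed or dropped on the gauge stand with more than 40 N (contact force between small_ring and gauge_stand above 40 N).
It fails at once if the caliper, V-block or micrometer is moved by more than 20 mm (distance of any of caliper, v_block, micrometer from where it was at the start of the episode above 0.02 m).
It also fails if it takes over 72 s, if anything falls off the work surface, if the arm or the gripper's body presses on something with over 40 N, if the wrist force passes 120 N, or if a joint passes its speed limit or range.

## Working session

There is one attempt and no reset: what is moved stays moved. The work goes in short steps, each a Python script; the robot and the scene stay as the last script left them, time stands still between calls to the robot, and variables do not carry over. Pictures are saved under pics/ and viewed, and the job is handed in when it is done.

```bash
ls; mkdir -p pics; python3 - <<'E'
from cell import bot,jaws,solve_ik,viewer
import cv2,numpy as np
print(bot.current_clock())
for n in ["side","top","wrist"]:
    p=viewer.camera_params(n); print(n,p)
    im,d=viewer.get_image(n); cv2.imwrite(f"pics/{n}0.png",im); np.savez(f"pics/{n}0.npz",im=im,d=d,**{k:np.array(v) for k,v in p.items()})
print(bot.current_clock())
E
```

```text
pics
0.0
side {'camera_matrix': array([[486.32529643,   0.        , 323.43495675],
       [  0.        , 486.32529643, 232.78344233],
       [  0.        ,   0.        ,   1.        ]]), 'distortion': array([-0.10471916,  0.        ,  0.        ,  0.        ,  0.        ]), 'rvec': array([ 2.14663749, -0.10298304,  0.02314336]), 'tvec': array([-0.5849109 ,  0.14482602,  0.86382264])}
top {'camera_matrix': array([[434.08029832,   0.        , 317.03239688],
       [  0.        , 434.08029832, 240.14353121],
       [  0.        ,   0.        ,   1.        ]]), 'distortion': array([0.01088619, 0.        , 0.        , 0.        , 0.        ]), 'rvec': array([ 2.17668068, -2.19666266,  0.09927579]), 'tvec': array([-0.00436227,  0.59233952,  0.99645793])}
wrist {'camera_matrix': array([[345.07256557,   0.        , 314.87666956],
       [  0.        , 345.07256557, 231.59825347],
       [  0.        ,   0.        ,   1.        ]]), 'distortion': array([-0.03241901,  0.        ,  0.        ,  0.        ,  0.        ]), 'rvec': array([-2.31613014, -1.81551332, -0.21585687]), 'tvec': array([-0.54926807, -0.02405692,  0.39124972])}
0.15
```

View pics/side0.png

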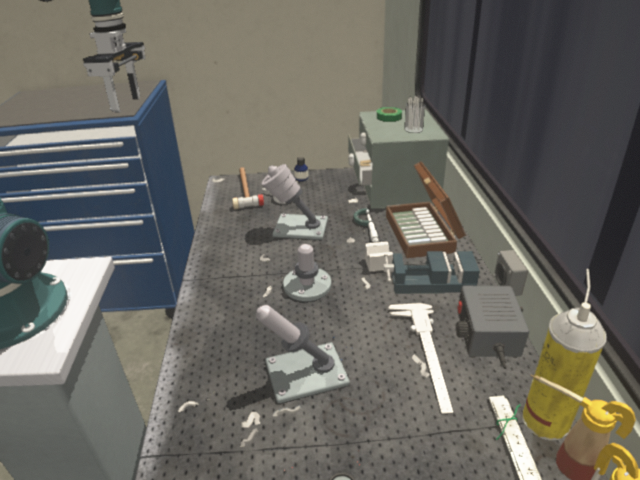

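View pics/top0.png

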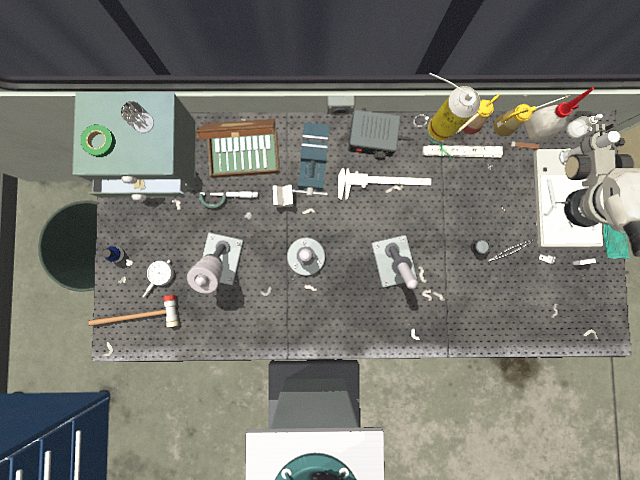

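View pics/wrist0.png

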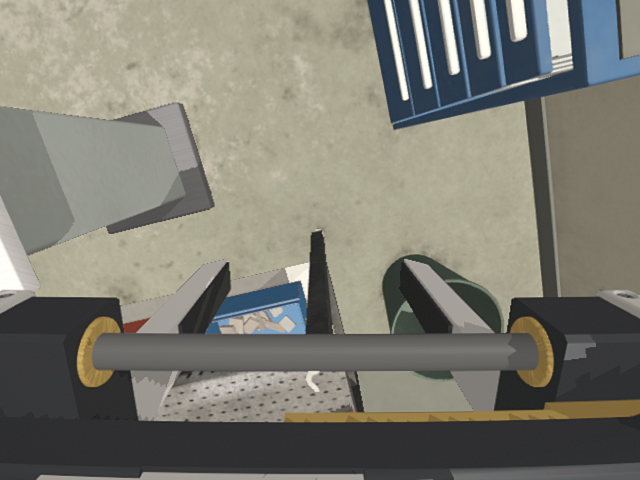

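```bash
cat > h.py <<'E'
import cv2,numpy as np
def load(n):
    return dict(np.load(f"pics/{n}.npz"))
def cloud(D):
    d=D['d'];h,w=d.shape
    u,v=np.meshgrid(np.arange(w),np.arange(h))
    pt=cv2.undistortPoints(np.stack([u,v],-1).reshape(-1,1,2).astype(np.float64),D['camera_matrix'],D['distortion']).reshape(h,w,2)
    P=np.dstack([pt[...,0]*d,pt[...,1]*d,d])
    R=cv2.Rodrigues(D['rvec'])[0]
    W=(P-D['tvec'].reshape(3))@R
    W[d==0]=np.nan
    return W
def pix2plane(D,uv,z):
    pt=cv2.undistortPoints(np.array(uv,float).reshape(-1,1,2),D['camera_matrix'],D['distortion']).reshape(-1,2)
    R=cv2.Rodrigues(D['rvec'])[0]; c=-R.T@D['tvec'].reshape(3)
    r=np.c_[pt,np.ones(len(pt))]@R
    s=(z-c[2])/r[:,2]
    return c+s[:,None]*r
def proj(D,P):
    return cv2.projectPoints(np.array(P,float).reshape(-1,1,3),D['rvec'],D['tvec'],D['camera_matrix'],D['distortion'])[0].reshape(-1,2)
E
python3 - <<'E'
from h import *
T=load('top0');S=load('side0')
def crop(im,x,y,w,h,s,n): cv2.imwrite(n,cv2.resize(im[y:y+h,x:x+w],None,fx=s,fy=s,interpolation=cv2.INTER_CUBIC))
a=[cv2.resize(T['im'][225:305,x:x+80],None,fx=5,fy=5,interpolation=cv2.INTER_CUBIC) for x in (180,360)]
cv2.imwrite('pics/tc.png',np.hstack(a))
a=[cv2.resize(S['im'][y:y+120,x:x+100],None,fx=4,fy=4,interpolation=cv2.INTER_CUBIC) for x,y in ((250,150),(250,290))]
cv2.imwrite('pics/sc.png',np.hstack(a))
for n,D in (('T',T),('S',S)):
    W=cloud(D); 
    b=W[300:340,200:420] if n=='T' else W[240:330,200:240]
    print(n,'bench z',np.nanmedian(b[...,2]),np.nanstd(b[...,2]))
print(pix2plane(T,[(306,256),(205,272),(220,260),(395,262)],0.0))
E
```

```text
T bench z 0.0007421724572332907 0.001921112661604613
S bench z 0.0005760932690726618 0.0010997787063252685
[[ 0.5562489   0.01674147  0.        ]
 [ 0.52036121  0.25743357  0.        ]
 [ 0.54858553  0.22208592  0.        ]
 [ 0.53992737 -0.19654426  0.        ]]
```

View pics/tc.png

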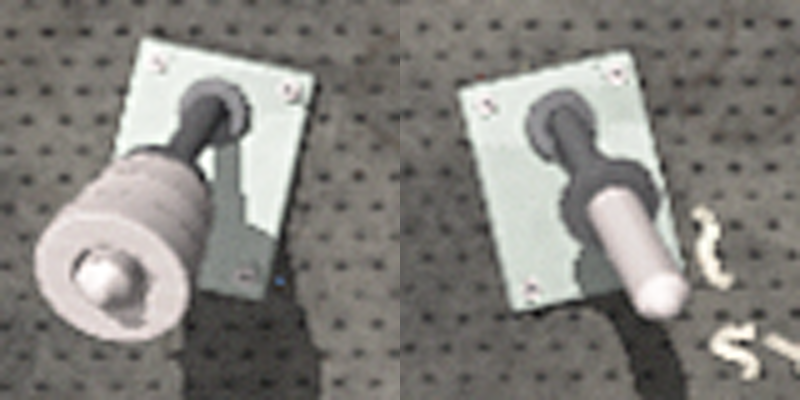

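View pics/sc.png

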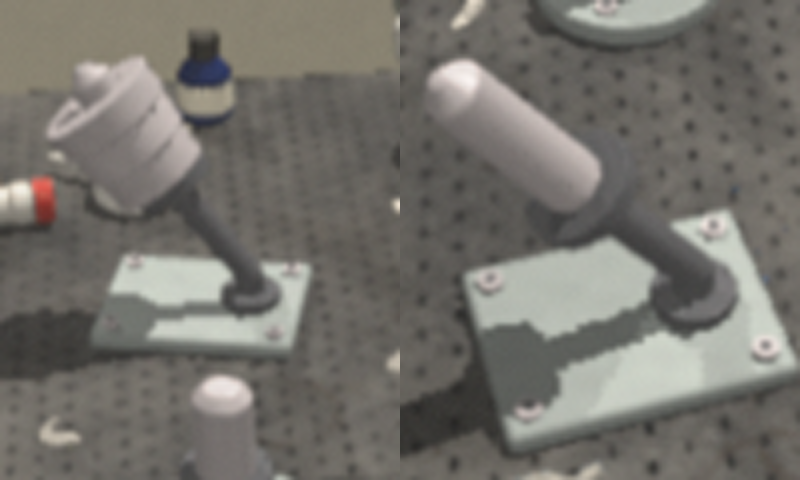

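```bash
cat > fit.py <<'E'
from h import *
from scipy.optimize import least_squares
T=load('top0');S=load('side0')
WT=cloud(T);WS=cloud(S)
def box(W,c,r,z0,z1):
    m=(np.hypot(W[...,0]-c[0],W[...,1]-c[1])<r)&(W[...,2]>z0)&(W[...,2]<z1); return W[m]
# base corners top at z=.01
L=pix2plane(T,[(208.6,233),(242.6,240),(233,285)],.01); R=pix2plane(T,[(371.8,243),(406,235.4),(383,286.6)],.01)
for n,C in(('crowd',L),('spare',R)):
    print(n,C[:,:2].round(4).tolist(),[round(float(np.linalg.norm(C[i]-C[j])),4) for i,j in((0,1),(1,2),(0,2))])
    a=C[1]-C[0]; print(' yaw short edge(-y dir)',np.degrees(np.arctan2(a[0],-a[1]))*-1)
    i,j=(1,2) if n=='crowd' else (0,2)
    b=C[i]-C[j]; print(' yaw long(+x dir)',np.degrees(np.arctan2(b[1],b[0])))
    if n=='crowd': print(' ctr',(C[0]+C[2])/2)
    else: print(' ctr',(C[1]+C[2])/2)
for nm,W in(('T',WT),('S',WS),('both',None)):
    # gauge
    f=lambda W,*a: box(W,*a)
    Q=lambda *a: np.vstack([box(WT,*a),box(WS,*a)]) if W is None else box(W,*a)
    P=Q((.556,.01),.03,.062,.083)
    s=least_squares(lambda p:np.hypot(P[:,0]-p[0],P[:,1]-p[1])-.014,[.55,.01],loss='soft_l1',f_scale=.001)
    print(nm,'gauge',s.x.round(4),np.std(s.fun).round(4),len(P))
    P=Q((.49,-.19),.09,.097,.138)
    def res(p):
        y=p[2]; d=np.array([-.5736*np.cos(y),-.5736*np.sin(y),.8192]); o=np.array([p[0],p[1],.085])
        v=P-o; t=v@d; return np.linalg.norm(v-t[:,None]*d,axis=1)-.012
    s=least_squares(res,[.53,-.19,.2],loss='soft_l1',f_scale=.001)
    print(nm,'spare',s.x[:2].round(4),np.degrees(s.x[2]).round(2),np.std(s.fun).round(4),len(P))
    P=Q((.49,.25),.12,.11,.19)
    def res(p):
        y=p[2]; d=np.array([-.5736*np.cos(y),-.5736*np.sin(y),.8192]); e=np.array([-.8192*np.cos(y),-.8192*np.sin(y),-.5736])
        o=np.array([p[0],p[1],.085])+.004*e
        v=P-o; t=v@d; r=np.linalg.norm(v-t[:,None]*d,axis=1)
        rad=np.where(t<.02,.027,np.where(t<.04,.03,.033))
        ok=(t>.003)&(t<.058)&(r>.022)
        return np.where(ok,np.clip(r-rad,-.006,.006),0)
    best=min((least_squares(res,[.53+a,.225,b],loss='soft_l1',f_scale=.001,diff_step=1e-4) for a in(-.01,0,.01) for b in (-.3,-.1,.1,.25)),key=lambda s:s.cost)
    print(nm,'crowd',best.x[:2].round(4),np.degrees(best.x[2]).round(2),np.std(best.fun).round(4),len(P))
# collar height from depth
for nm,W in(('T',WT),('S',WS)):
    P=box(W,(.556,.01),.035,.0,.1);print(nm,np.histogram(P[:,2],bins=np.arange(0,.1,.004))[0])
E
python3 fit.py
```

```text
crowd [[0.6126, 0.2475], [0.5952, 0.1669], [0.4891, 0.189]] [0.0825, 0.1084, 0.1367]
 yaw short edge(-y dir) 12.167621156186867
 yaw long(+x dir) -11.769819970821331
 ctr [0.55084735 0.21822491 0.01      ]
spare [[0.5854, -0.1404], [0.6029, -0.2224], [0.4818, -0.1648]] [0.0839, 0.134, 0.1064]
 yaw short edge(-y dir) -12.017838035588284
 yaw long(+x dir) 13.293679415503577
 ctr [ 0.54234133 -0.19363097  0.01      ]
T gauge [0.5553 0.0167] 0.0008 8
T spare [ 0.5278 -0.196 ] 13.59 0.0026 180
T crowd [0.5379 0.2248] -12.68 0.0009 887
S gauge [0.5576 0.0175] 0.0009 148
S spare [ 0.5303 -0.1961] 11.96 0.0019 531
S crowd [0.5408 0.2246] -10.1 0.0013 657
both gauge [0.5575 0.0174] 0.001 156
both spare [ 0.5298 -0.1964] 11.73 0.0022 711
both crowd [0.5393 0.2243] -11.51 0.0012 1544
T [  0   3 129 243  20   0   0   0   0   1  27 110  21   1   0   0   0   1
   1   0  13  38  66   8]
S [  0   0  72 440  38  24  21   2   7  51  41 137  30  25  29  30  26  27
  29  29  30  47  62   9]
```

```bash
cat > k.py <<'E'
import numpy as np,cv2,time
from cell import bot,jaws,solve_ik,viewer
ST={'c':(np.array([.5393,.2243,.085]),np.radians(-11.9)),'s':(np.array([.5298,-.1964,.085]),np.radians(12.3))}
G=np.array([.5573,.0174,0])
def frame(k,flip=1):
    o,y=ST[k]; c,s=np.cos(y),np.sin(y)
    d=np.array([-.5736*c,-.5736*s,.8192]); e=np.array([-.8192*c,-.8192*s,-.5736])
    ya=np.array([-s,c,0])*flip; z=-d; x=np.cross(ya,z)
    return o,d,e,np.column_stack([x,ya,z])
def tip(k,s,off=.004,flip=1):
    o,d,e,R=frame(k,flip); return o+d*s+e*off,R
def F(): return np.array(bot.current_contact_force())
def snap(n,c='wrist'):
    p=viewer.camera_params(c); im,d=viewer.get_image(c); cv2.imwrite(f"pics/{n}.png",im)
    np.savez(f"pics/{n}.npz",im=im,d=d,**{a:np.array(v) for a,v in p.items()})
E
python3 - <<'E'
from k import *
print(bot.current_tcp_rot(),bot.current_contact_force(),bot.current_opening())
for k in 'cs':
  for f in(1,-1):
    for s in (0,.04,.16):
        q=solve_ik(*tip(k,s,.004,f)); print(k,f,s,None if q is None else np.round(q,1))
for a in range(-180,180,30):
    c,s=np.cos(np.radians(a)),np.sin(np.radians(a))
    R=np.array([[c,s,0],[s,-c,0],[0,0,-1.]])
    q=solve_ik(G+[0,0,.05],R); q2=solve_ik(G+[0,0,.2],R);print(a,None if q is None else np.round(q,1),None if q2 is None else np.round(q2,1))
E
```

```text
[[-9.70901343e-01  2.39479130e-01 -5.72398473e-04]
 [ 2.39479749e-01  9.70900075e-01 -1.57961714e-03]
 [ 1.77456380e-04 -1.67073025e-03 -9.99998589e-01]] [-1.39035647 -0.11793095  0.94401487] 0.09371709279465726
c 1 0 [ 30.6  -3.4 109.  -29.8  51.2 -33.3]
c 1 0.04 [ 32.8  -7.4 108.5 -29.1  56.1 -33.8]
c 1 0.16 [ 40.2 -16.6 104.5 -28.6  71.3 -33.6]
c -1 0 [ 30.6  -3.4 109.  -29.8  51.2 146.7]
c -1 0.04 [ 32.8  -7.4 108.5 -29.1  56.1 146.2]
c -1 0.16 [ 40.2 -16.6 104.5 -28.6  71.3 146.4]
s 1 0 None
s 1 0.04 None
s 1 0.16 None
s -1 0 [-44.   -6.6 111.9  34.   58.5  19.7]
s -1 0.04 [-46.8 -10.7 111.3  33.2  63.9  20.1]
s -1 0.16 [-56.4 -20.3 107.1  32.8  80.6  19.5]
-180 [ -4.   10.6  90.2  -0.   79.1 -94. ] [ -4.    6.   78.   -0.   95.9 -94. ]
-150 [  -4.    10.6   90.2   -0.    79.1 -124. ] [  -4.     6.    78.    -0.    95.9 -124. ]
-120 None None
-90 None None
-60 [ -4.   10.6  90.2  -0.   79.1 146. ] [ -4.    6.   78.   -0.   95.9 146. ]
-30 [ -4.   10.6  90.2  -0.   79.1 116. ] [ -4.    6.   78.   -0.   95.9 116. ]
0 [-4.  10.6 90.2 -0.  79.1 86. ] [-4.   6.  78.  -0.  95.9 86. ]
30 [-4.  10.6 90.2 -0.  79.1 56. ] [-4.   6.  78.  -0.  95.9 56. ]
60 [-4.  10.6 90.2 -0.  79.1 26. ] [-4.   6.  78.  -0.  95.9 26. ]
90 [-4.  10.6 90.2 -0.  79.1 -4. ] [-4.   6.  78.  -0.  95.9 -4. ]
120 [ -4.   10.6  90.2  -0.   79.1 -34. ] [ -4.    6.   78.   -0.   95.9 -34. ]
150 [ -4.   10.6  90.2  -0.   79.1 -64. ] [ -4.    6.   78.   -0.   95.9 -64. ]
```

```bash
python3 - <<'E'
from k import *
p,R=tip('c',.16,.004,1)
bot.movep(p,R); print(bot.current_clock(),np.round(bot.current_eef_pos()-p,4),np.abs(bot.current_tcp_rot()-R).max())
snap('w1');print(F(),bot.current_clock())
E
```

```text
1.6917 [-0.      0.0008  0.0003] 0.0011548543356688923
[ 0.36955559 -0.56707826  0.02849848] 1.7417
```

View pics/w1.png

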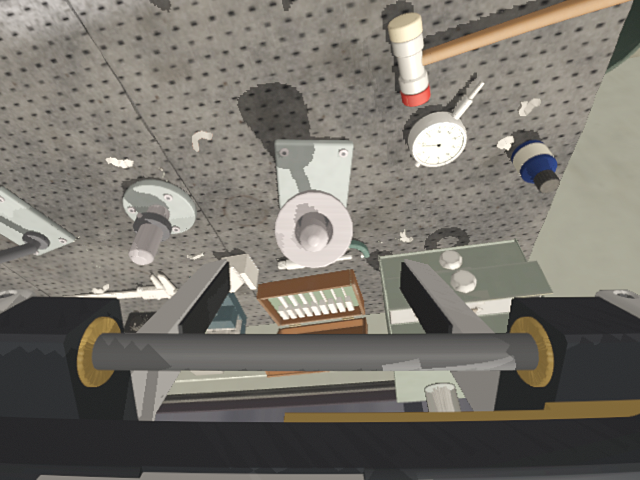

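```bash
python3 - <<'E'
from h import *; import k
D=load('w1')
o,d,e,R=k.frame('c')
im=D['im'].copy()
def circ(c,r,R,col):
    a=np.linspace(0,2*np.pi,60); P=c+r*(np.cos(a)[:,None]*R[:,0]+np.sin(a)[:,None]*R[:,1])
    for u in proj(D,P): cv2.circle(im,tuple(int(round(8*x)) for x in u),4,col,-1,shift=3)
circ(o+d*.060+e*.004,.033,R,(0,0,255)); circ(o+d*.068,.012,R,(0,255,0))
o2,d2,e2,R2=k.frame('s')
circ(k.G+[0,0,.084],.014,np.eye(3),(0,255,0)); circ(k.G+[0,0,.012],.045,np.eye(3),(0,0,255))
cv2.imwrite('pics/w1o.png',np.hstack([cv2.resize(im[170:290,250:380],None,fx=3,fy=3),cv2.resize(im[170:290,100:230],None,fx=3,fy=3)]))
W=cloud(D)
from scipy.optimize import least_squares
V=W-(o+e*.004); t=V@d; r=np.linalg.norm(V-t[...,None]*d,axis=-1)
m=(r<.032)&(r>.018)&(t>.04)&(t<.075); print('face s',np.median(t[m]),m.sum())
E
```

```text
face s 0.06056256849791064 2934
```

View pics/w1o.png

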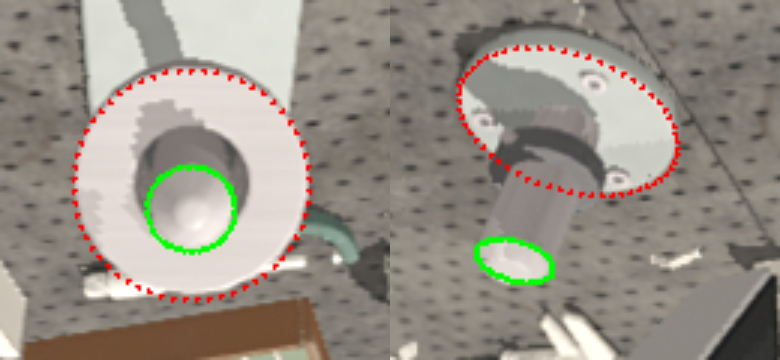

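```bash
python3 - <<'E'
from k import *
p,R=tip('c',.039,.004,1)
bot.move_l(p,R,rate=.15); print(bot.current_clock(),F())
f0=F()
jaws.grip(.055); print(bot.current_clock(),bot.current_opening(),F(),bot.current_eef_pos()-p)
p,R=tip('c',.040,.0005,1)
bot.move_l(p,R,rate=.05); print(bot.current_clock(),F()-f0)
p,R=tip('c',.060,.0005,1); bot.move_l(p,R,rate=.08); print(F()-f0)
p,R=tip('c',.16,.0005,1); bot.move_l(p,R,rate=.15); print(bot.current_clock(),F()-f0,bot.current_opening())
snap('w2');snap('s2','side')
E
```

```text
2.7 [ 0.21759392 -0.16351887 -0.76860602]
3.2583 0.06669108959771461 [-1.49225798 -0.42471138  1.68580247] [3.11716436e-05 9.33429092e-05 3.55615229e-04]
3.5083 [-1.18846674  0.82996987 -1.14943489]
[-0.30073203  0.38804031 -2.1756311 ]
4.725 [ 0.26605276  0.2746878  -2.5009596 ] 0.06652887886978016
```

View pics/w2.png

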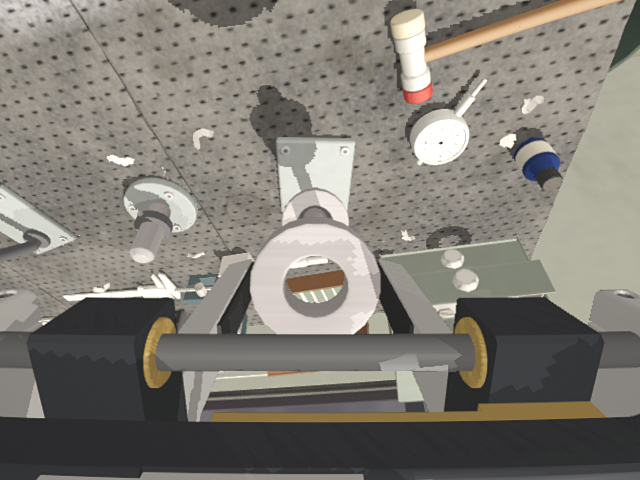

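View pics/s2.png

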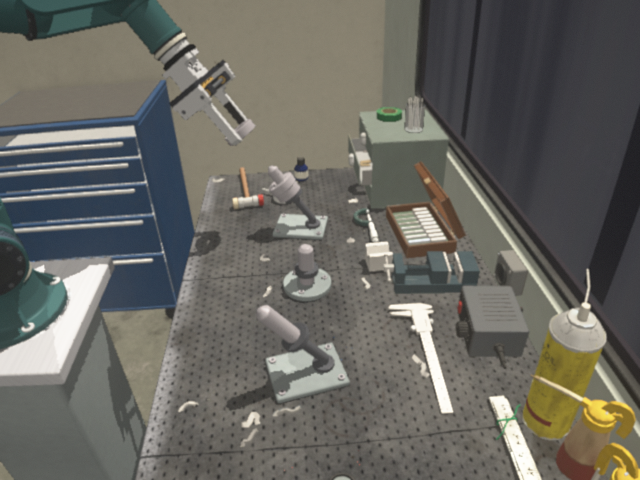

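```bash
python3 - <<'E'
from k import *
p,R=tip('s',.16,.0,-1)
bot.movep(p,R); print(bot.current_clock(),np.round(bot.current_eef_pos()-p,4),np.abs(bot.current_tcp_rot()-R).max())
snap('w3');print(F())
from h import *
D=load('w3'); o,d,e,R=frame('s'); im=D['im'].copy()
def circ(c,r,R,col):
    a=np.linspace(0,2*np.pi,60); P=c+r*(np.cos(a)[:,None]*R[:,0]+np.sin(a)[:,None]*R[:,1])
    for u in proj(D,P): cv2.circle(im,tuple(int(round(8*x)) for x in u),4,col,-1,shift=3)
circ(o,.0225,R,(0,0,255)); circ(o+d*.068,.012,R,(0,255,0)); circ(o+d*.02,.012,R,(0,255,0))
cv2.imwrite('pics/w3o.png',cv2.resize(im[120:360,180:460],None,fx=2.5,fy=2.5))
E
```

```text
6.525 [-0.      0.0005 -0.0004] 0.0014483280948949795
[ 0.00573454  0.14996932 -3.29815593]
```

View pics/w3o.png

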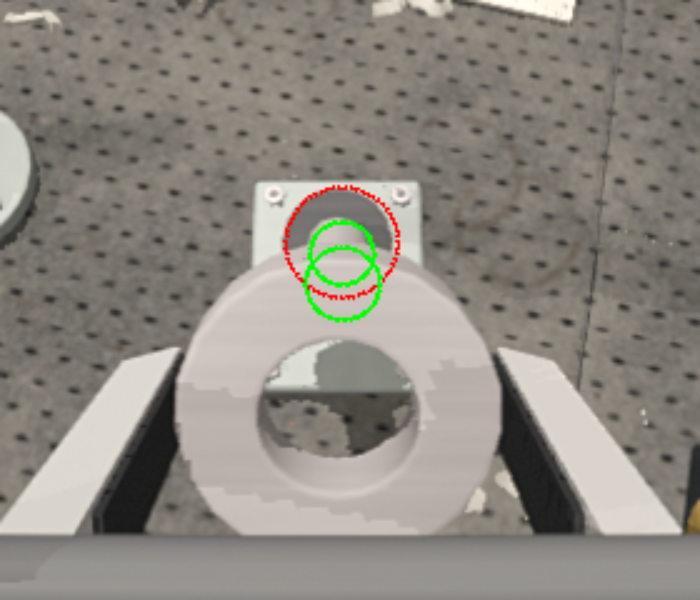

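```bash
python3 - <<'E'
from k import *
f0=F();o,d,e,R=frame('s',-1)
def rep(t): 
    g=F()-f0; print(t,round(bot.current_clock(),2),'ax',round(g@d,2),'e',round(g@e,2),'lat',round(g@R[:,1],2)); return g
for s,r in((.085,.12),(.07,.05),(.06,.08),(.04,.08),(.02,.08),(.01,.05),(.006,.03),(.003,.02),(.001,.02),(-.001,.02)):
    bot.move_l(tip('s',s,0,-1)[0],R,rate=r); g=rep(s)
    if np.linalg.norm(g)>10: break
snap('w4')
E
```

```text
0.085 7.35 ax 0.95 e 0.5 lat 0.53
0.07 7.8 ax 0.27 e -0.56 lat 0.2
0.06 8.07 ax 0.47 e 0.64 lat 0.7
0.04 8.47 ax -0.34 e 0.83 lat 0.17
0.02 8.88 ax 0.07 e 0.02 lat 0.51
0.01 9.22 ax -0.24 e 0.37 lat 0.62
0.006 9.51 ax -0.03 e -0.34 lat 1.2
0.003 9.81 ax -0.93 e 0.58 lat 0.1
0.001 10.06 ax 0.03 e -0.42 lat 1.22
-0.001 10.31 ax 9.28 e 3.37 lat -1.36
```

View pics/w4.png

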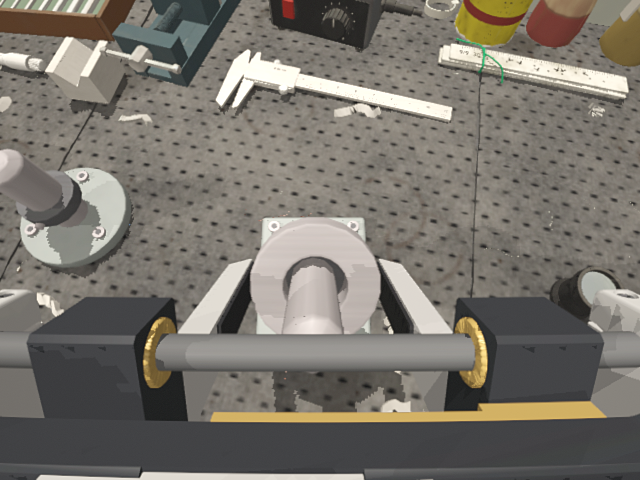

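```bash
python3 - <<'E'
from k import *
f0=F();o,d,e,R=frame('s',-1)
bot.move_l(tip('s',-.0003,.003,-1)[0],R,rate=.03); g=F()-f0; print(g@d,g@e)
jaws.grip(.094); print(bot.current_clock(),bot.current_opening())
bot.move_l(tip('s',.1,.003,-1)[0],R,rate=.2)
snap('w5')
bot.movep(*tip('c',.13,.004,1)); print(bot.current_clock(), bot.current_eef_pos()-tip('c',.13,.004,1)[0])
snap('w6');snap('s6','side')
from h import *
D=load('w5');W=cloud(D)
V=W-(o+e*.004); t=V@d; r=np.linalg.norm(V-t[...,None]*d,axis=-1)
m=(r<.031)&(r>.02)&(t>.0)&(t<.075); print('face s',np.percentile(t[m],[5,50,95]),m.sum())
o,d,e,R=frame('c');D=load('w6');W=cloud(D)
V=W-(o+e*.004); t=V@d; r=np.linalg.norm(V-t[...,None]*d,axis=-1)
m=(r<.029)&(r>.018)&(t>.02)&(t<.075); print('face s',np.percentile(t[m],[5,50,95]),m.sum())
E
```

```text
-4.239883673634955 -1.7090821330346602
11.2333 0.09400414917644682
13.6 [ 4.42365053e-05 -6.48918241e-04 -6.88299154e-04]
face s [0.01986083 0.02095588 0.02211551] 2610
face s [0.03978065 0.04089737 0.04201669] 2145
```

View pics/w5.png

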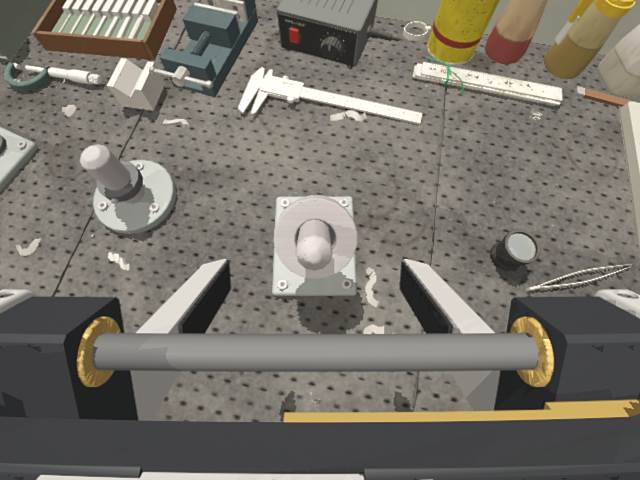

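View pics/w6.png

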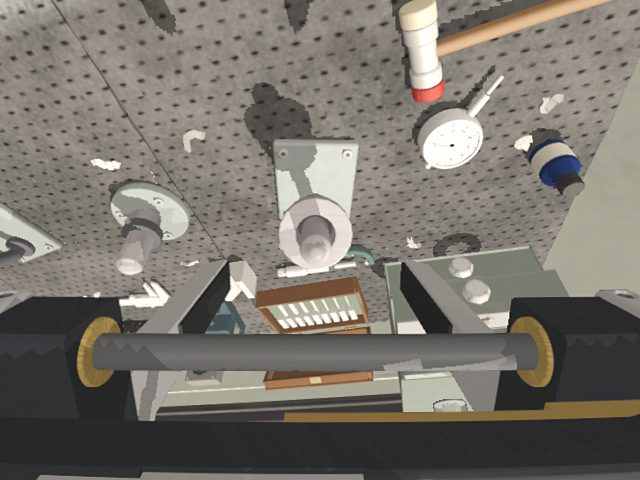

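View pics/s6.png

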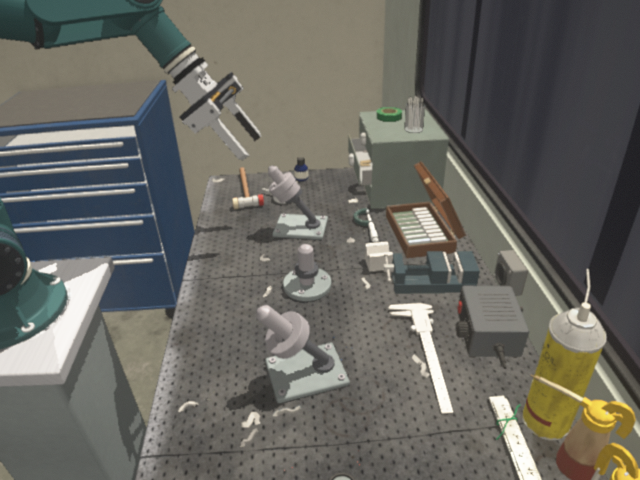

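```bash
python3 - <<'E'
from k import *
o,d,e,R=frame('c',1)
bot.move_l(tip('c',.0235,.004,1)[0],R,rate=.15); f0=F()
jaws.grip(.048); print(bot.current_clock(),bot.current_opening(),F()-f0)
bot.move_l(tip('c',.0245,.0005,1)[0],R,rate=.05); print(F()-f0)
bot.move_l(tip('c',.045,.0005,1)[0],R,rate=.08); print(F()-f0)
bot.move_l(tip('c',.13,.0005,1)[0],R,rate=.2); print(F()-f0,bot.current_clock())
snap('w7')
E
```

```text
15.1917 0.059818979628989244 [-0.67571264  0.81125429  0.7683243 ]
[ 0.18793478  0.31691448 -2.33605305]
[-1.0292078  -0.72476014 -2.37377036]
[ 0.5724539  -0.47139725 -2.7200263 ] 16.425
```

View pics/w7.png

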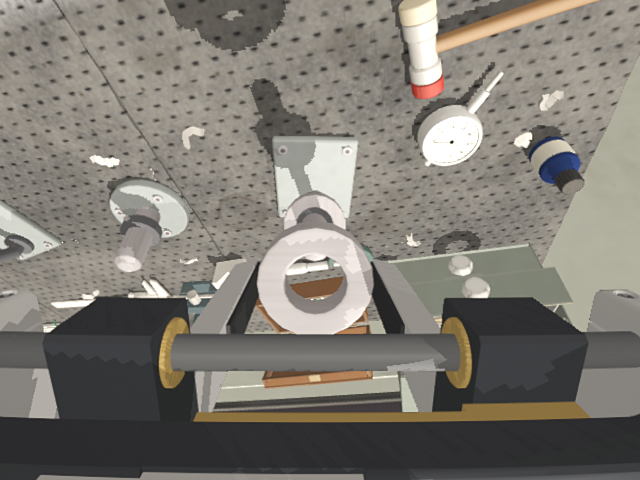

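```bash
python3 - <<'E'
from k import *
o,d,e,R=frame('s',-1)
bot.movep(tip('s',.14,0,-1)[0],R); bot.hold(.2); f0=F()
def rep(t): 
    g=F()-f0; print(t,round(bot.current_clock(),2),'ax',round(g@d,2),'e',round(g@e,2),'lat',round(g@R[:,1],2)); return g
for s,r in((.09,.12),(.07,.05),(.05,.08),(.032,.06),(.028,.03),(.026,.02),(.025,.02),(.024,.02),(.023,.02),(.022,.02)):
    bot.move_l(tip('s',s,0,-1)[0],R,rate=r); g=rep(s)
    if np.linalg.norm(g)>7: break
snap('w8')
E
```

```text
0.09 18.92 ax -0.36 e -0.7 lat 0.28
0.07 19.47 ax -0.07 e 0.45 lat 0.23
0.05 19.87 ax 0.21 e 0.14 lat 0.07
0.032 20.32 ax -0.78 e 0.87 lat 0.71
0.028 20.6 ax -0.23 e 0.2 lat 0.06
0.026 20.85 ax -0.1 e -0.18 lat 0.15
0.025 21.1 ax -0.05 e -0.52 lat 0.9
0.024 21.35 ax 0.04 e 0.54 lat 0.72
0.023 21.6 ax 3.42 e 0.41 lat 0.1
0.022 21.85 ax 8.41 e 0.53 lat -0.53
```

View pics/w8.png

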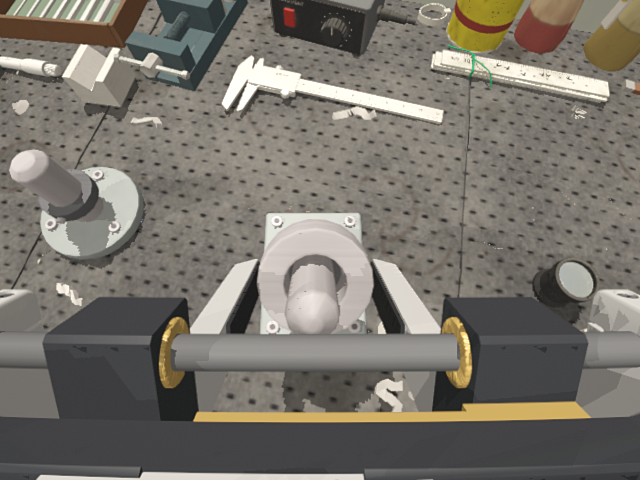

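```bash
python3 - <<'E'
from k import *
from h import *
o,d,e,R=frame('s',-1)
bot.move_l(tip('s',.0232,.003,-1)[0],R,rate=.03); 
jaws.grip(.094); print(bot.current_clock(),bot.current_opening())
bot.move_l(tip('s',.12,.003,-1)[0],R,rate=.2)
snap('w9')
D=load('w9');W=cloud(D)
V=W-(o+e*.004); t=V@d; r=np.linalg.norm(V-t[...,None]*d,axis=-1)
m=(r<.029)&(r>.02)&(t>.0)&(t<.075); print('face s',np.percentile(t[m],[5,50,95]),m.sum())
bot.movep(*tip('c',.11,.004,1)); print(bot.current_clock())
snap('s10','side');snap('t10','top'); snap('w10')
o,d,e,R=frame('c');D=load('w10');W=cloud(D)
V=W-(o+e*.004); t=V@d; r=np.linalg.norm(V-t[...,None]*d,axis=-1)
m=(r<.026)&(r>.018)&(t>.0)&(t<.075); print('face s',np.percentile(t[m],[5,50,95]),m.sum())
D=load('t10');S=load('s10')
cv2.imwrite('pics/c10.png',np.hstack([cv2.resize(D['im'][225:305,360:440],(400,400)),cv2.resize(S['im'][285:405,240:360],(400,400))]))
E
```

```text
22.8583 0.093801083861218
face s [0.03876091 0.04012557 0.04154507] 2133
25.2083
face s [0.02024794 0.02138863 0.02263933] 1259
```

View pics/c10.png

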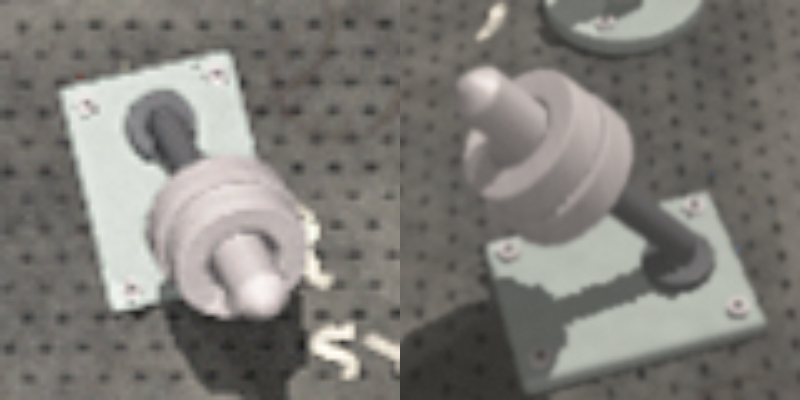

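View pics/w10.png

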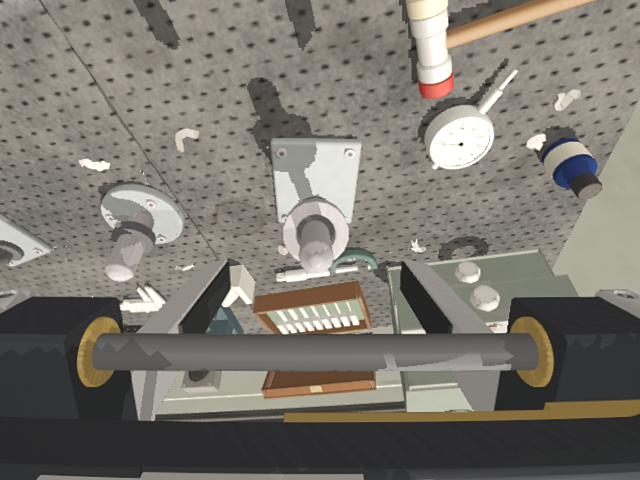

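```bash
python3 - <<'E'
from h import *
from scipy.optimize import least_squares
for n in ('w1','w2','w6','w7','w10','w4','w5','w8','w9','top0','side0','t10','s10','s6','s2'):
    D=load(n);W=cloud(D)
    m=(np.hypot(W[...,0]-.5565,W[...,1]-.017)<.022)&(W[...,2]>.057)&(W[...,2]<.082);P=W[m]
    b=(np.hypot(W[...,0]-.5565,W[...,1]-.017)>.06)&(np.hypot(W[...,0]-.5565,W[...,1]-.017)<.08)
    c=(np.hypot(W[...,0]-.5565,W[...,1]-.017)>.016)&(np.hypot(W[...,0]-.5565,W[...,1]-.017)<.02)&(W[...,2]>.03)&(W[...,2]<.06)
    c2=(np.hypot(W[...,0]-.5565,W[...,1]-.017)<.006)&(W[...,2]>.07)
    if len(P)<8: print(n,len(P));continue
    s=least_squares(lambda p:np.hypot(P[:,0]-p[0],P[:,1]-p[1])-.014,[.556,.017],loss='soft_l1',f_scale=.001)
    print(n,s.x.round(4),len(P),np.std(s.fun).round(4),'bench',np.nanmedian(W[b][:,2]).round(4),'collar',np.percentile(W[c][:,2],[50,75]).round(4) if c.sum() else 0,c.sum(),'top',np.median(W[c2][:,2]) if c2.sum() else 0)
E
```

```text
w1 [0.5554 0.0181] 446 0.0007 bench 0.0008 collar [0.0459 0.0463] 161 top 0.09117135736181489
w2 [0.5554 0.018 ] 447 0.0007 bench 0.0008 collar [0.046  0.0466] 172 top 0.0911224055787408
w6 [0.5555 0.0181] 552 0.0006 bench 0.0008 collar [0.0461 0.0467] 206 top 0.09123179903392727
w7 [0.5555 0.0181] 545 0.0006 bench 0.0008 collar [0.046  0.0466] 202 top 0.09107229071450483
w10 [0.5556 0.0178] 617 0.0006 bench 0.0007 collar [0.0461 0.0466] 213 top 0.09133656488320516
w4 [0.5552 0.0184] 1331 0.0006 bench 0.0001 collar [0.0451 0.0456] 560 top 0.09008103346444284
w5 [0.5553 0.0182] 585 0.0005 bench 0.0001 collar [0.0451 0.0455] 271 top 0.0903948361170059
w8 [0.5552 0.0184] 1071 0.0006 bench 0.0001 collar [0.0452 0.0456] 440 top 0.09028783799442162
w9 [0.5551 0.0182] 494 0.0005 bench 0.0002 collar [0.0451 0.0457] 246 top 0.09039170452225474
top0 4
side0 [0.5577 0.0174] 177 0.0009 bench 0.0008 collar [0.0462 0.0465] 71 top 0.09135214682152046
t10 5
s10 [0.5577 0.0169] 177 0.0009 bench 0.0009 collar [0.046  0.0468] 72 top 0.09097715339857171
s6 [0.5576 0.0173] 177 0.0009 bench 0.0009 collar [0.0463 0.0468] 66 top 0.0915326112695469
s2 [0.5577 0.0173] 176 0.001 bench 0.0009 collar [0.0461 0.0471] 65 top 0.0915781864236089
```

```bash
python3 - <<'E'
from k import *
o,d,e,R=frame('c',1)
bot.move_l(tip('c',.001,.004,1)[0],R,rate=.15); f0=F()
jaws.grip(.042); print(bot.current_clock(),bot.current_opening(),F()-f0)
bot.move_l(tip('c',.002,.0005,1)[0],R,rate=.05); print(F()-f0)
bot.move_l(tip('c',.02,.0005,1)[0],R,rate=.08); print(F()-f0)
bot.move_l(tip('c',.13,.0005,1)[0],R,rate=.2); print(F()-f0,bot.current_clock())
snap('w11')
E
```

```text
26.9417 0.053749926552158614 [-0.88465331 -1.49518337  1.69579544]
[ 1.34810575 -0.97684121 -2.28268762]
[ 0.90509238 -0.49200227 -2.75649608]
[ 0.64066957 -0.9851515  -2.61275981] 28.2667
```

View pics/w11.png

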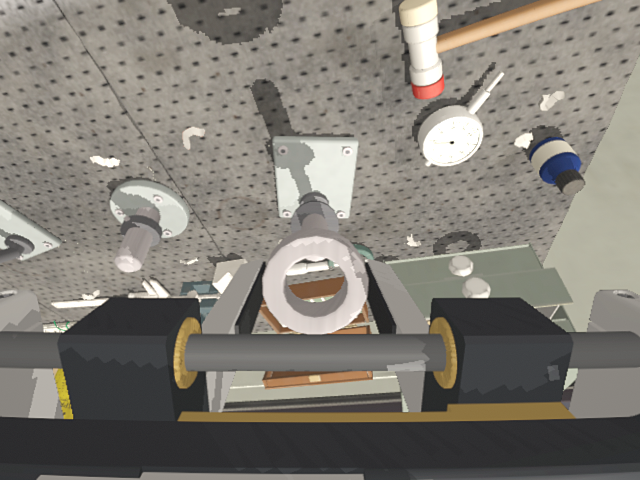

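```bash
python3 - <<'E'
from k import *
from h import *
a=np.radians(120);c,s=np.cos(a),np.sin(a)
R=np.array([[c,s,0],[s,-c,0],[0,0,-1.]])
bot.movep(np.array([.556,.018,.135]),R); bot.hold(.3); print(bot.current_clock(),bot.current_eef_pos(),F(),bot.current_moment())
p=np.array(bot.current_eef_pos());Rt=np.array(bot.current_tcp_rot())
np.savez('pics/pose12.npz',p=p,R=Rt)
snap('w12'); snap('s12','side')
E
cat > ringfit.py <<'E'
from h import *
from scipy.optimize import least_squares
z=np.load('pics/pose12.npz');D=load('w12');W=cloud(D)
V=(W-z['p'])@z['R']  # tool coords
m=(np.hypot(V[...,0],V[...,1])<.03)&(V[...,2]>-.03)&(V[...,2]<-.010)
P=V[m]; print(len(P),np.histogram(P[:,2],bins=np.arange(-.03,-.009,.002))[0])
Q=P[abs(P[:,2]-np.median(P[:,2]))<.0015]; A=np.c_[Q[:,:2],np.ones(len(Q))]
co=np.linalg.lstsq(A,Q[:,2],rcond=None)[0];print('plane',co, 'std',np.std(A@co-Q[:,2]))
mask=np.zeros(m.shape,np.uint8);mm=m.copy();mm[m]=abs(P[:,2]-np.median(P[:,2]))<.0015;mask[mm]=255
cv2.imwrite('pics/mask.png',mask)
ct,_=cv2.findContours(mask,cv2.RETR_CCOMP,cv2.CHAIN_APPROX_NONE)
for k in sorted(ct,key=len)[-2:]:
    k=k[:,0]; B=V[k[:,1],k[:,0],:2]; B=B[np.isfinite(B).all(1)]
    s=least_squares(lambda p:np.hypot(B[:,0]-p[0],B[:,1]-p[1])-p[2],[0,0,.02],loss='soft_l1',f_scale=.0005);print('ring',s.x.round(4),len(B),np.std(s.fun))
m=(np.hypot(W[...,0]-.5565,W[...,1]-.017)<.022)&(W[...,2]>.05)&(W[...,2]<.1);print('spindle pts',m.sum())
E
python3 ringfit.py
```

```text
29.6 [0.55566284 0.01957026 0.13554716] [-0.42332551  0.40378688 -2.3555869 ] [-0.05134144  0.03947746  0.0347644 ]
6589 [  58   56   50   52  933 4345  429  236  225  205]
plane [ 0.00117151  0.00486546 -0.01934761] std 0.0006193485142567089
ring [ 0.0021 -0.0008  0.0162] 202 0.00029193647463928953
ring [ 0.0022 -0.001   0.0263] 340 0.00043851287273714357
spindle pts 442
```

View pics/w12.png

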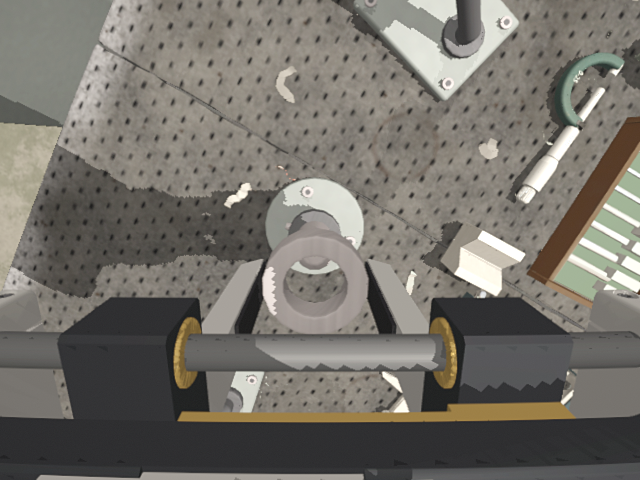

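View pics/s12.png

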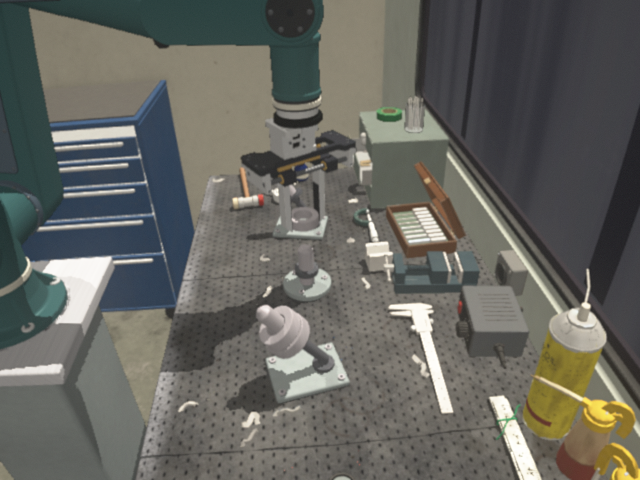

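```bash
cat >> ringfit.py <<'E'
P=W[m&(W[...,2]>.057)&(W[...,2]<.082)]
s=least_squares(lambda p:np.hypot(P[:,0]-p[0],P[:,1]-p[1])-.014,[.556,.017],loss='soft_l1',f_scale=.001)
print('spindle',s.x,len(P),np.std(s.fun))
ring=z['p']+z['R']@np.array([.0021,-.0009,-.01]); print('ring world',ring,'delta needed',s.x-ring[:2],'->TCP',z['p'][:2]+s.x-ring[:2])
m2=(np.hypot(W[...,0]-.5565,W[...,1]-.017)<.055)&(W[...,2]>.006)&(W[...,2]<.016);B=W[m2];print('base pts mean z',np.median(B[:,2]))
E
python3 ringfit.py; python3 -c "
from k import *
print(bot.current_eef_pos(),bot.current_tcp_rot()[:,2])"
```

```text
6589 [  58   56   50   52  933 4345  429  236  225  205]
plane [ 0.00117151  0.00486546 -0.01934761] std 0.0006193485142567089
ring [ 0.0021 -0.0008  0.0162] 202 0.00029193647463928953
ring [ 0.0022 -0.001   0.0263] 340 0.00043851287273714357
spindle pts 442
spindle [0.55500968 0.01772751] 82 0.0001945725401949095
ring world [0.55381932 0.02093526 0.14554507] delta needed [ 0.00119036 -0.00320774] ->TCP [0.5568532  0.01636252]
base pts mean z 0.012441339946246804
[0.55579535 0.01903351 0.13540994] [ 7.67640310e-04 -1.44895349e-04 -9.99999695e-01]
```

```bash
python3 - <<'E'
from k import *
a=np.radians(120);c,s=np.cos(a),np.sin(a)
R=np.array([[c,s,0],[s,-c,0],[0,0,-1.]])
def Fm(n=5): return np.mean([F() for _ in range(n)],0)
def pm(n=8): return np.mean([bot.current_eef_pos() for _ in range(n)],0)
xy=np.array([.5568,.0164])
bot.move_l([*xy,.105],R,rate=.08); bot.hold(.3); print('act',pm(),bot.current_clock())
err=pm()[:2]-xy; print('err',err)
f0=Fm()
z=.105
for i in range(60):
    z-= .003
    bot.move_l([*xy,z],R,rate=.03); g=Fm()-f0
    print(round(z,4),xy.round(4),g.round(2),round(bot.current_clock(),2))
    if np.hypot(*g[:2])>2: xy=xy+g[:2]/np.hypot(*g[:2])*.0005
    if g[2]>6 or z<.0515: break
snap('w13')
E
```

```text
act [0.55717284 0.01635119 0.10557684] 30.525
err [ 3.72843193e-04 -4.88089263e-05]
0.102 [0.5568 0.0164] [-0.91  0.98 -0.19] 30.77
0.099 [0.5568 0.0164] [ 0.56  0.88 -0.38] 31.02
0.096 [0.5568 0.0164] [-0.12  1.02 -0.07] 31.27
0.093 [0.5568 0.0164] [-0.27  0.98  0.59] 31.52
0.09 [0.5568 0.0164] [-0.31 -0.22 -0.87] 31.77
0.087 [0.5568 0.0164] [-0.26  0.01 -0.59] 32.02
0.084 [0.5568 0.0164] [ 0.24  0.44 -0.23] 32.27
0.081 [0.5568 0.0164] [-0.86  0.47 -0.24] 32.52
0.078 [0.5568 0.0164] [-0.22  0.52 -0.85] 32.77
0.075 [0.5568 0.0164] [-0.01  0.12 -0.05] 33.02
0.072 [0.5568 0.0164] [-0.87  0.23 -0.23] 33.27
0.069 [0.5568 0.0164] [0.32 1.27 0.35] 33.52
0.066 [0.5568 0.0164] [-0.73  0.99 -0.36] 33.77
0.063 [0.5568 0.0164] [-0.34  0.91 -0.39] 34.02
0.06 [0.5568 0.0164] [ 0.32 -0.07  0.82] 34.27
0.057 [0.5568 0.0164] [-0.32  0.44 -0.44] 34.52
0.054 [0.5568 0.0164] [-0.09  1.68 -0.8 ] 34.77
0.051 [0.5568 0.0164] [-0.84  0.21 -0.37] 35.02
```

View pics/w13.png

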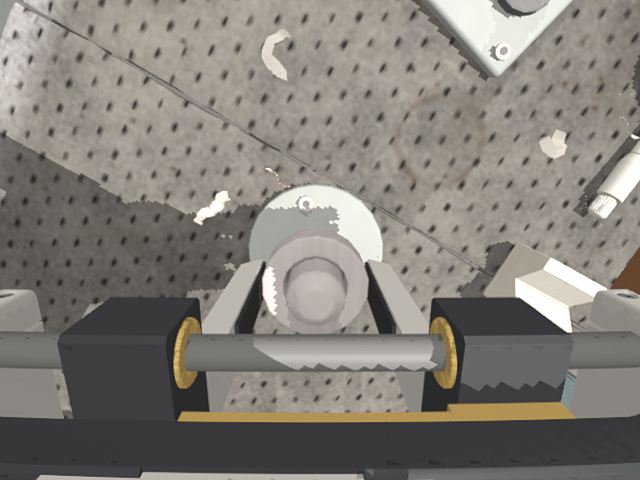

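Ring is over the spindle (spindle centred in the bore at about (316,287)), with no side force. Now feeling for the collar.

```bash
python3 - <<'E'
from k import *
a=np.radians(120);c,s=np.cos(a),np.sin(a)
R=np.array([[c,s,0],[s,-c,0],[0,0,-1.]])
def Fm(n=5): return np.mean([F() for _ in range(n)],0)
xy=np.array([.5568,.0164]); z=.051; f0=Fm()
for i in range(40):
    z-=.0007
    bot.move_l([*xy,z],R,rate=.015); bot.hold(.05); g=Fm()-f0
    print(round(z,4),g.round(2),round(bot.current_clock(),2))
    if g[2]>3 or z<.030: break
if g[2]>3:
    bot.hold(.2); print(Fm()-f0, np.mean([bot.current_eef_pos() for _ in range(8)],0))
    snap('w14')
E
```

```text
0.0503 [ 0.47  0.5  -0.29] 35.38
0.0496 [ 0.38 -0.31 -0.68] 35.67
0.0489 [ 0.52 -0.51 -0.59] 35.98
0.0482 [-0.32 -0.74 -1.26] 36.27
0.0475 [-0.17 -0.32 -0.06] 36.58
0.0468 [-0.24 -0.83 -0.78] 36.88
0.0461 [ 0.79 -0.54 -0.15] 37.17
0.0454 [-0.21  0.19  1.84] 37.48
0.0447 [-0.66 -0.3   6.04] 37.77
[-2.70785748  0.71911924  6.76605429] [0.55699409 0.01638247 0.04537731]
```

```bash
python3 - <<'E'
from k import *
a=np.radians(120);c,s=np.cos(a),np.sin(a)
R=np.array([[c,s,0],[s,-c,0],[0,0,-1.]])
bot.move_l([.5568,.0164,.0452],R,rate=.02)
jaws.grip(.094); print(bot.current_opening(),F())
bot.move_l([.5568,.0164,.16],R,rate=.12); print(bot.current_clock())
snap('w15');
p=np.array(bot.current_eef_pos());Rt=np.array(bot.current_tcp_rot())
snap('s15','side')
from h import *
D=load('w15');W=cloud(D)
r=np.hypot(W[...,0]-.555,W[...,1]-.018); m=(r<.026)&(r>.0175)&(W[...,2]>.04)&(W[...,2]<.09);P=W[m]
P=P[abs(P[:,2]-np.median(P[:,2]))<.003];A=np.c_[P[:,:2],np.ones(len(P))];co=np.linalg.lstsq(A,P[:,2],rcond=None)[0]
print('top z',np.median(P[:,2]),'tilt',np.degrees(np.hypot(*co[:2])),len(P))
S=load('s15');cv2.imwrite('pics/c15.png',np.hstack([cv2.resize(S['im'][230:310,260:360],(500,400)),cv2.resize(S['im'][280:400,240:340],(333,400))]))
E
```

```text
0.09399994892685086 [ 1.07871643 -1.09763324 -0.06300152]
40.1583
top z 0.06515985455827056 tilt 0.21626253283200958 1638
```

View pics/w15.png

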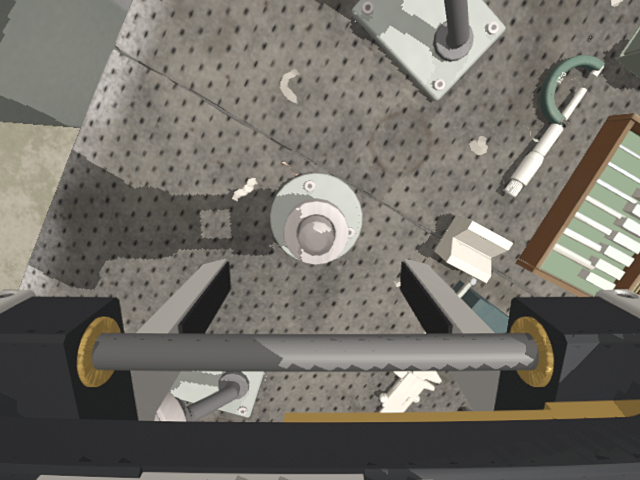

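View pics/s15.png

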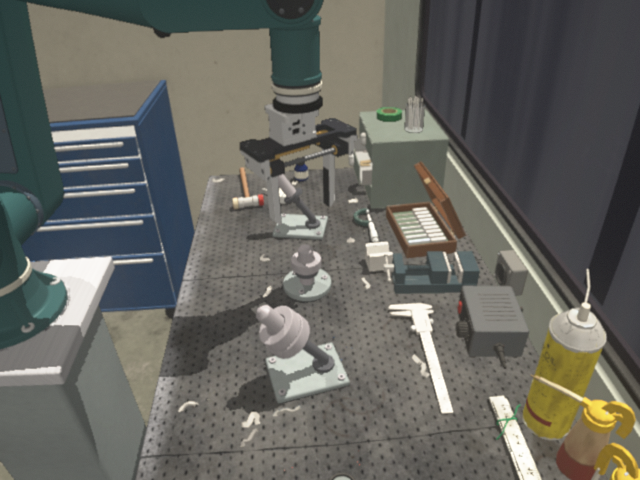

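View pics/c15.png

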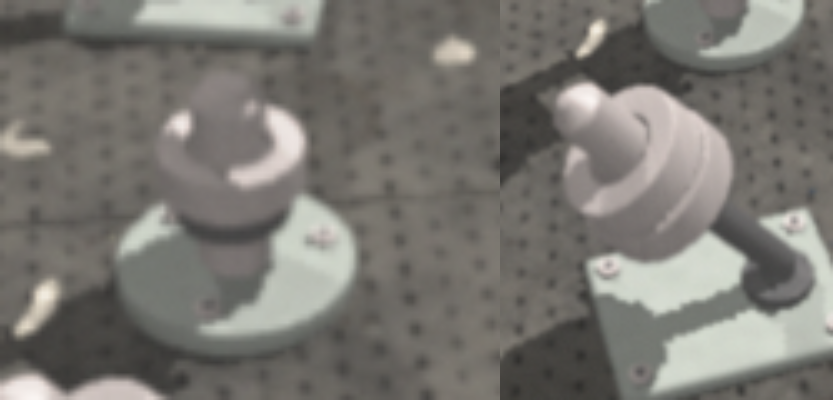

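The side view shows the small ring flat on the collar, with its underside about 45 mm above the bench. Both large rings are home on the spare pin, and the bystanders have not moved.

```bash
python3 -c "
from k import *
bot.hold(.3); print(bot.current_clock()); print(bot.hand_in())"
```

```text
40.5583
the job is handed in; nothing more can be done
None
```

All three rings are where the task wants them, and I handed the job in at about 40.6 s of the 72 s allowed; it reports no verdict.

- **Spare pin:** I moved the large ring, then the middle ring, pressing each home with about 9 N. Depth put their front faces about 21 mm and 40 mm out from the flange, so both are fully home. The small ring was still seated on the crowded pin at that point, with its front face about 21 mm out.
- **Gauge stand:** I centred the small ring over the spindle from the wrist camera and lowered it with no notable side force. I felt the collar at about 45 mm, pressed with at most about 7 N, and let go.
- **Last checks:** The small ring's top face is at 65 mm, so its underside is at about 45 mm, with a tilt of 0.2°. The gripper is open and clear above the work. The caliper, V-block and micrometer look unmoved in the pictures; I did not measure them.
- **Disagreements:** The side and wrist cameras differed by about 2 mm on where the spindle stands. The wrist camera also showed the held ring about 2 mm off the tool centre. I aimed using the ring's position relative to the spindle, as seen in the wrist picture. No check failed.

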